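# Press a dowel pin home with a bench lever press

### The job

One of the two small lever presses on the bench has a wooden block with a steel pin standing out of it under its ram. Pull that press's lever down through its stroke until the pin is pressed in flush with the block, then ease the sprung lever back up to its rest slowly, taking a good two seconds, without letting it fly back, and let go. Leave the other, empty press's lever alone.

Things in the scene. Friction and masses are not known exactly. Their poses are not given: they have to be found in the camera images.
- press: Loaded press: grey, fixed, foot 170 x 110 mm, 212 mm high, a wooden block (115 x 52 x 52 mm) on its foot. Origin: centre of the foot's underside; x runs to its back, z up. The lever's hinge axis is level along y, at x = 10 mm, z = 175 mm. On its +y side a steel rod (13 mm thick, its line 46 mm off the middle plane) runs 180 mm from hinge to grip. The head reaches out to x = -52 mm.
- press_grip (a point): Middle of the lever's hand grip: a level black rubber bar, 24 mm in diameter, 80 mm long along the point's y; the rod meets its -y end, the other end is free. It turns with the lever: x points from the grip to the hinge axis, 180 mm away; yaw = the press's yaw, pitch = 0.61 - lever angle. Height 278 mm at rest, about 98 mm at full stroke; open space all round it.
- press_lever (a joint): Loaded press's lever, rad: 0 at rest (rod 35 degrees above level), grows as the grip goes down; the pin is flush at about 1.02, the stop is at 1.08. A spring drives it back to 0 and it flies up if let go. Pull at the grip: about 3 N at the top, 12 N at the bottom. The ram goes down 20.5 mm per rad, from 5 mm above the pin's 0.
- pin (a joint): How far the steel pin (12 mm in diameter) in the block has been pressed down, m: at 0 it stands 16 mm out of the block's top, at 0.016 it is flush, and it stops at 0.018. It starts between 0 and 0.004, just under the ram, and stays where it is pressed.
- spare_lever (a joint): Lever of the other press, rad, 0 at rest. That press is of the same make, but has nothing under its ram; leave its lever alone.

How it is judged:
By the outcome, as a careful person would: the job done as asked, in the order asked, and still so for the second after the job is handed in, with the robot touching nothing.
It also fails if it takes over 42 s, if anything falls off the work surface, if the arm or the gripper's body presses on something with over 40 N, if the wrist force passes 120 N, or if a joint passes its speed limit or range.

### The arm

A 6-joint arm with a two-finger parallel gripper is mounted at the origin on a cart in front of the work surface, level with it; the furniture and walls round the work are solid. World frame = base frame: x ahead of the robot, y to its left, z up, the work surface at z = 0. Lengths are in m, angles in degrees, forces in N, time in s.
With the tool pointing down it reaches from about 0.325 to 0.85 m from the base axis. Payload 15.5 kg.
Tool frame: the origin (TCP) lies at the very end of the fingers, on their centre line; the grasp point (between the pads) lies arm.grip_depth behind it (arm.grip_depth is the distance from the TCP to the grasp point, in m); z points along the fingers, y is the line along which they close (so a half turn about z gives the same grasp; the last joint's range is limited). The gripper opens to 91 mm and grips with 3 to 60 N. Pads are 32 mm wide; open, the fingers measure 118 mm over their backs; the gripper's body (76 mm by 178 mm) begins 60 mm behind the grasp point.
Start: joints at [62.195, 28.281, 77.091, -0, 74.628, -5.472], TCP at [0.237, 0.578, 0.214] pointing down, gripper open.
Joint ranges: [-166.48, 166.48], [-47.26, 123.95], [12.59, 153.08], [-70.14, 250.14], [6.76, 159.57], [-176.63, 176.63]. Speed limits (degrees/s): [108.29, 108.29, 147.25, 172.46, 172.46, 172.46].

### API

Orientations are given as a 3x3 rotation matrix whose columns are the frame's x, y, z axes.
In Python, from rig import arm gives the robot as it stands. Calls block until the motion is done:
- arm.move_to(position, orientation): joint-space move of the TCP to a pose.
- arm.move_l(position, orientation=None, feed=0.15): straight line of the TCP; orientation=None keeps the orientation; feed is the mean speed in m/s.
- arm.move_joints(angles): joint-space move.
- arm.grip(opening): finger opening in m; the grip force is fixed at half the most; returns when the fingers have stopped.
- arm.sleep(seconds).
- arm.solve_ik(position, orientation): joint angles nearest the present ones, or None.
- arm.snapshot(name): name is "side" or "top" or "wrist"; returns the picture (480x640x3 uint8, red, green, blue); there is no depth.
- arm.get_calibration(name): a dict with "intrinsics" (3x3 intrinsics, pixels), "cam_to_world" (4x4, takes a point from camera to world coordinates). Camera axes: x right, y down, z forward; pixel columns grow to the right and rows downward; lengths in m; the calibration is good to about 2 mm. A picture is of the moment at which its call begins: read the wrist's pose just before it. get_calibration takes no time and is no camera call; for the wrist camera it gives the pose at the moment of the call.
A pose or a line that the arm cannot do raises arm.Unreachable and nothing moves.
- arm.sign_off(): hands the job in; it is judged then, once.
Readings, each from a call of its own:
- arm.current_t(): time.
- arm.current_joint_positions(): joint angles.
- arm.current_dq(): joint speeds.
- arm.current_tau(): joint torques, N m.
- arm.current_ee_pos(): TCP position.
- arm.current_tool_rot(): TCP orientation.
- arm.current_force(): force on the tool from outside, world axes, zero at the start.
- arm.current_torque(): the same for the moment, N m.
- arm.current_width(): finger opening in m.
- arm.current_grasp_force(): force on a finger pad.
Only numpy, scipy, OpenCV 4.12 (cv2) and the standard library are available. Lean on these libraries where they do the work, as an engineer would, in place of code of your own. Each camera call takes 0.05 s, during which the arm holds its last target. There are 200 camera calls.

## Working session

There is one attempt and no reset: what is moved stays moved. The work goes in short steps, each a Python script; the robot and the scene stay as the last script left them, time stands still between calls to the robot, and variables do not carry over. Pictures are saved under pics/ and viewed, at most 10 in all, crops included, and the job is handed in when it is done.

```bash
mkdir -p pics
python3 - <<'E'
from rig import arm
import cv2,numpy as np
for n in("side","top"):
    cv2.imwrite(f"pics/{n}0.png",arm.snapshot(n)[:,:,::-1])
    c=arm.get_calibration(n);print(n,np.round(c["intrinsics"],1).tolist(),np.round(c["cam_to_world"],3).tolist())
print(arm.grip_depth,arm.current_t())
E
```

```text
side [[513.0, 0.0, 306.6], [0.0, 513.0, 235.3], [0.0, 0.0, 1.0]] [[0.992, -0.071, 0.104, 0.46], [-0.123, -0.389, 0.913, -1.019], [-0.025, -0.919, -0.394, 0.642], [0.0, 0.0, 0.0, 1.0]]
top [[519.7, 0.0, 321.2], [0.0, 519.7, 248.4], [0.0, 0.0, 1.0]] [[-0.015, -0.998, 0.056, 0.527], [-0.999, 0.017, 0.035, 0.01], [-0.036, -0.056, -0.998, 1.061], [0.0, 0.0, 0.0, 1.0]]
0.0188 0.1
```

View pics/side0.png

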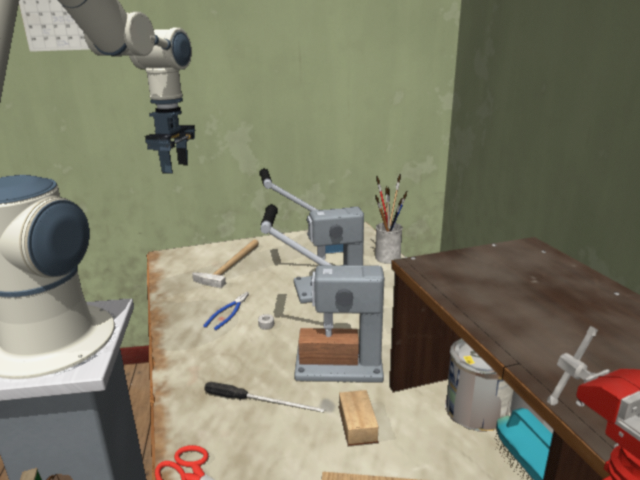

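View pics/top0.png

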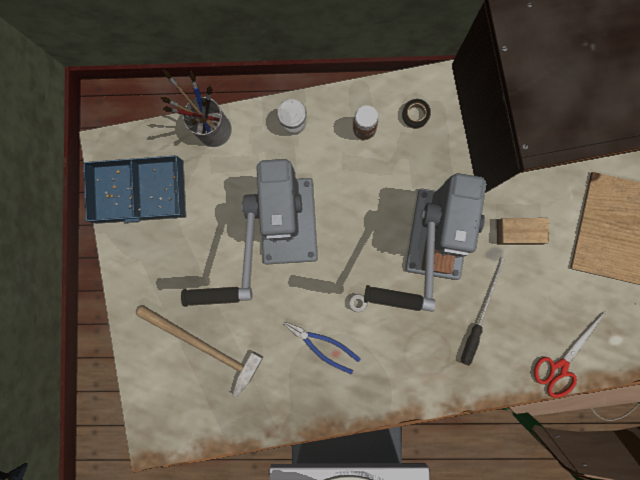

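The loaded press is the right-hand one in the top view (block visible at about (445,262)). Its grip runs from about (367,294) to (424,303). I'll enlarge both views to read it more precisely.

Run:
```python
import cv2,numpy as np
a=cv2.imread("pics/top0.png")[165:315,340:500]
b=cv2.imread("pics/side0.png")[190:390,240:400]
a=cv2.resize(a,None,fx=4,fy=4,interpolation=cv2.INTER_CUBIC)
b=cv2.resize(b,None,fx=3,fy=3,interpolation=cv2.INTER_CUBIC)
cv2.imwrite("pics/topc.png",a);cv2.imwrite("pics/sidec.png",b)
```

```text
(no output)
```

View pics/topc.png

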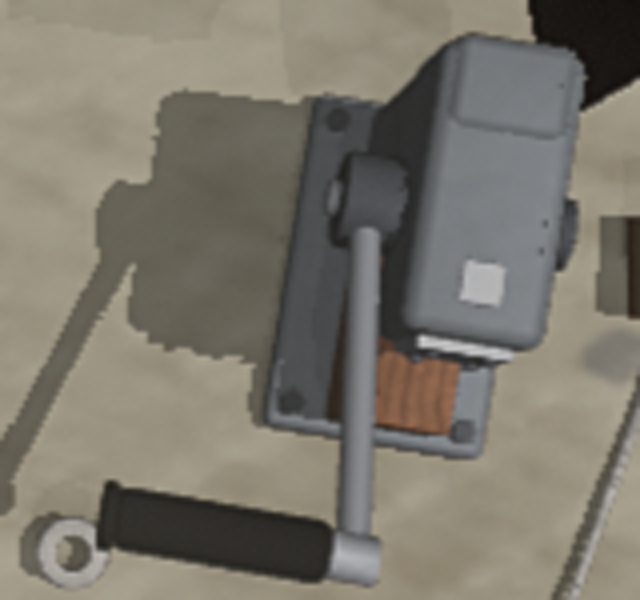

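View pics/sidec.png

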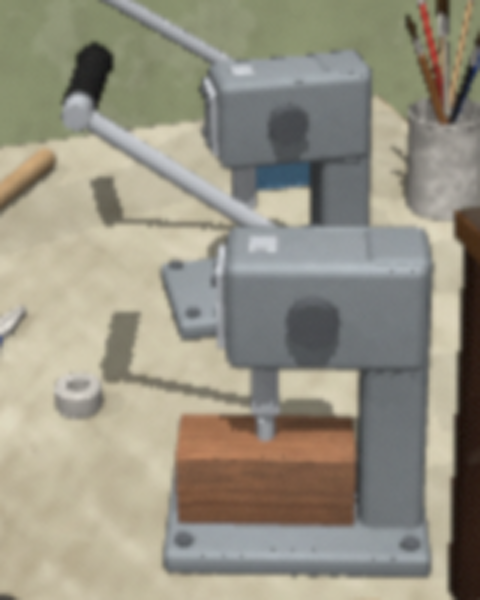

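The top crop shows the rubber bar's axis running from crop (105,516) to (330,552). The foot's front corners are at (268,425) and (480,455), and its back-left corner is at (313,97). Next I'll compute the geometry and check IK along the arc.

```bash
cat > h.py <<'E'
from rig import arm
import numpy as np
def ray(cam,u,v,z):
    c=arm.get_calibration(cam);T=np.array(c["cam_to_world"])
    d=T[:3,:3]@np.linalg.solve(np.array(c["intrinsics"]),[u,v,1.]);o=T[:3,3]
    return o+d*(z-o[2])/d[2]
def proj(cam,p):
    c=arm.get_calibration(cam);T=np.array(c["cam_to_world"])
    q=np.array(c["intrinsics"])@(T[:3,:3].T@(np.array(p)-T[:3,3]));return q[:2]/q[2]
Ry=lambda a:np.array([[np.cos(a),0,np.sin(a)],[0,1,0],[-np.sin(a),0,np.cos(a)]])
Rz=lambda a:np.array([[np.cos(a),-np.sin(a),0],[np.sin(a),np.cos(a),0],[0,0,1]])
def pose(G,yaw,th,tilt,s,back=0.):
    """TCP pose with grasp point on the grip at lever angle th; tilt = forward lean of tool z at th=0"""
    P=Rz(yaw)
    hinge=G+P@(.18*np.array([np.cos(np.radians(35)),0,-np.sin(np.radians(35))]))
    a=np.radians(35)-th
    g=hinge+P@(.18*np.array([-np.cos(a),0,np.sin(a)]))
    t=tilt+th
    z=P@np.array([np.sin(t),0,-np.cos(t)])
    x=s*(P@np.array([0,1.,0])); R=np.c_[x,np.cross(z,x),z]
    return g+z*(arm.grip_depth-back),R
E
python3 - <<'E'
from h import *
f=lambda x,y:(340+x/4-.4,165+y/4-.4)
L=ray("top",*f(105,516),.278);R=ray("top",*f(330,552),.278)
print(L,R,np.linalg.norm(L-R),"mid",(L+R)/2,"yaw",np.degrees(np.arctan2(-(L-R)[0],(L-R)[1])))
A=ray("top",*f(268,425),.012);B=ray("top",*f(480,455),.012);C=ray("top",*f(313,97),.012)
for p,q in((A,B),):print("foot",np.linalg.norm(p-q),np.degrees(np.arctan2(-(p-q)[0],(p-q)[1])))
print(np.linalg.norm(C-A),np.degrees(np.arctan2((C-A)[1],(C-A)[0])))
yaw=np.arctan2((C-A)[1],(C-A)[0]);P=Rz(yaw)
o=(A+B)/2+P@[.085,0,0];o[2]=0
print("grip from foot",o+P@[.01-.18*np.cos(np.radians(35)),.046+.0465,.278])
G=(L+R)/2
print("side proj",proj("side",L),proj("side",R))
for s in(1,-1):
  for tl in(-35,-20,-10,0,10,20):
    n=[]
    for th in(0,.3,.6,.9,1.08):
        q=arm.solve_ik(*pose(G,yaw,th,np.radians(tl),s));n.append(None if q is None else np.round(q).astype(int).tolist())
    print(s,tl,n)
E
```

```text
[ 0.50251533 -0.0277405   0.278     ] [ 0.48795445 -0.11112755  0.278     ] 0.0846487944472009 mid [ 0.49523489 -0.06943403  0.278     ] yaw -9.90500740211203
foot 0.106239998025412 -9.003662564045493
0.16744370410228523 -9.168924514821938
grip from foot [ 0.49308929 -0.07596826  0.278     ]
side proj [271.76997971 209.11697177] [266.8093687  224.62865678]
1 -35 [[-13, 35, 68, -3, 113, -4], [-14, 26, 85, -1, 87, -5], [-15, 20, 102, 0, 58, -6], [-17, 21, 118, 5, 24, -12], None]
1 -20 [[-14, 26, 77, -2, 97, -5], [-15, 18, 96, 0, 69, -6], [-17, 15, 114, 3, 37, -10], [-19, 23, 131, 138, 7, -147], None]
1 -10 [[-14, 21, 83, -1, 86, -5], [-16, 13, 103, 1, 57, -7], [-18, 13, 122, 10, 21, -17], None, [-22, 56, 151, 170, 78, 174]]
1 0 [[-15, 16, 91, 0, 74, -6], [-17, 10, 111, 3, 43, -10], None, [-23, 48, 151, 169, 71, 175], None]
1 10 [[-16, 11, 98, 1, 61, -7], [-18, 7, 119, 9, 27, -16], [-21, 20, 140, 160, 25, -170], None, None]
1 20 [[-17, 7, 106, 3, 47, -9], [-20, 7, 127, 35, 11, -43], None, None, None]
-1 -35 [[-13, 35, 68, -3, 113, 176], [-14, 26, 85, -1, 87, 175], [-15, 20, 102, 0, 58, 174], [-17, 21, 118, 5, 24, 168], None]
-1 -20 [[-14, 26, 77, -2, 97, 175], [-15, 18, 96, 0, 69, 174], [-17, 15, 114, 3, 37, 170], [-19, 23, 131, 138, 7, 33], [-20, 38, 141, 169, 40, 0]]
-1 -10 [[-14, 21, 83, -1, 86, 175], [-16, 13, 103, 1, 57, 173], [-18, 13, 122, 10, 21, 163], [-20, 30, 140, 166, 33, 3], [-22, 56, 151, 170, 78, -6]]
-1 0 [[-15, 16, 91, 0, 74, 174], [-17, 10, 111, 3, 43, 170], None, [-23, 48, 151, 169, 71, -5], None]
-1 10 [[-16, 11, 98, 1, 61, 173], [-18, 7, 119, 9, 27, 164], [-21, 20, 140, 160, 25, 10], None, None]
-1 20 [[-17, 7, 106, 3, 47, 171], [-20, 7, 127, 35, 11, 137], [-24, 36, 151, 167, 62, -2], None, None]
```

```bash
cat >> h.py <<'E'
YAW=np.radians(-9.2); G0=np.array([.4945,-.071,.278])+Rz(YAW)@[0,.006,0]
E
python3 - <<'E'
from h import *
for tl in(-40,-45,-50,-55):
    for th in(0,.5,.8,.9,1.0,1.08):
        q=arm.solve_ik(*pose(G0,YAW,th,np.radians(tl),1));print(tl,th,None if q is None else np.round(q,1))
T=np.radians(-45)
p,R=pose(G0,YAW,0,T,1,.10);print(p,arm.solve_ik(p,R)); print(arm.solve_ik(p+[0,0,.2],R))
print(arm.solve_ik([.237,.578,.5],arm.current_tool_rot()),arm.solve_ik([.4,.4,.55],R))
E
```

```text
-40 0 [-12.8  37.3  65.1  -2.6 117.5  -3.9]
-40 0.5 [-14.   23.9  93.2  -1.   74.2  -4.4]
-40 0.8 [-15.1  21.3 109.2   0.9  43.6  -6.5]
-40 0.9 [-15.5  22.  114.4   2.4  32.2  -8.2]
-40 1.0 [-15.9  23.7 119.3   5.9  19.9 -12. ]
-40 1.08 [-16.3  25.9 123.1  16.    9.6 -22.4]
-45 0 [-12.7  40.1  62.6  -2.9 122.3  -4. ]
-45 0.5 [-13.8  26.5  89.7  -1.3  80.1  -4.2]
-45 0.8 [-1.470e+01  2.300e+01  1.053e+02  1.000e-01  5.080e+01 -5.600e+00]
-45 0.9 [-15.1  23.2 110.3   1.   40.   -6.6]
-45 1.0 [-15.5  24.2 115.2   2.8  28.5  -8.6]
-45 1.08 [-15.8  25.7 118.9   6.   18.7 -12. ]
-50 0 [-12.6  42.8  60.3  -3.2 126.8  -4.1]
-50 0.5 [-13.5  29.2  86.4  -1.6  85.8  -3.9]
-50 0.8 [-14.4  25.  101.5  -0.4  57.6  -4.9]
-50 0.9 [-14.7  24.7 106.4   0.2  47.3  -5.6]
-50 1.0 [-15.1  25.1 111.1   1.2  36.5  -6.8]
-50 1.08 [-15.3  26.1 114.8   2.7  27.4  -8.5]
-55 0 [-12.5  45.5  58.3  -3.6 131.2  -4.3]
-55 0.5 [-13.4  31.9  83.2  -1.8  91.2  -3.8]
-55 0.8 [-14.1  27.2  97.8  -0.9  64.2  -4.5]
-55 0.9 [-14.4  26.6 102.5  -0.4  54.4  -5. ]
-55 1.0 [-14.7  26.5 107.1   0.3  44.1  -5.7]
-55 1.08 [-14.9  27.  110.7   1.2  35.5  -6.7]
[ 0.55213776 -0.07425709  0.33541707] [-12.37443477  44.05193196  43.40667281  -3.31948931 137.44947614
  -4.69247034]
None
[ 6.22288045e+01  2.18756645e+01  4.50433640e+01  2.32667342e-03
  1.13139848e+02 -5.43446977e+00] [ 24.5113318   34.56019234  31.06008991  44.36449848 145.85641636
  64.24646925]
```

Run:
```python
from h import *
import cv2
R0=arm.current_tool_rot()
arm.move_l([.237,.578,.48],R0,feed=.3)
_,Rd=pose(G0,YAW,0,0,1)
arm.move_to([.55,-.075,.48],Rd)
T=np.radians(-45)
arm.move_to(*pose(G0,YAW,0,T,1,.10))
c=arm.get_calibration("wrist")
im=arm.snapshot("wrist")[:,:,::-1].copy()
np.save("w.npy",np.array(c["cam_to_world"]))
D=Rz(YAW)@[0,.04,0]
Gc=np.array([.4945,-.071,.278])
print([proj("wrist",Gc+k*D) for k in(-1,0,1)])
s=arm.snapshot("side")[:,:,::-1].copy()
cv2.imwrite("pics/w1.png",im)
cv2.imwrite("pics/s1.png",s)
print(arm.current_t(),arm.current_ee_pos(),arm.current_force())
```

```text
[array([325.09879774, 318.33976889]), array([325.21279283, 260.23293353]), array([325.33603031, 197.41495833])]
4.6333 [ 0.55226518 -0.07418167  0.33802473] [-0.01735237 -0.60490062  1.20314119]
```

View pics/w1.png

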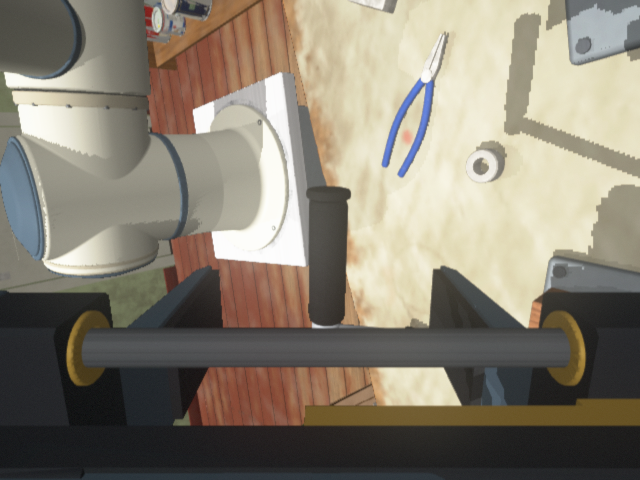

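View pics/s1.png

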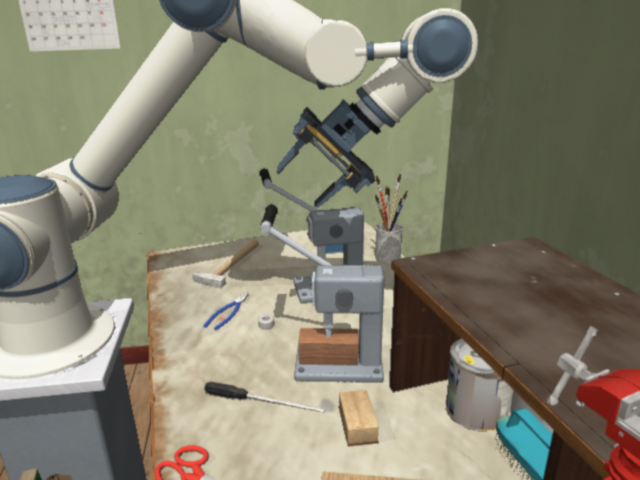

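The wrist view has the bar centred between the fingers: axis at u≈327 against a predicted 325, and v from 188 to 322. That is about 1.3 mm off toward the press, so I'll correct it and grasp.

```bash
sed -i 's/\.4945,/.4960,/' h.py
cat >> h.py <<'E'
TL=np.radians(-45)
def lever():
    g=arm.current_ee_pos()-arm.grip_depth*arm.current_tool_rot()[:,2]
    d=Rz(YAW).T@(g-(G0+Rz(YAW)@(.18*np.array([np.cos(np.radians(35)),0,-np.sin(np.radians(35))]))))
    return np.radians(35)-np.arctan2(d[2],-d[0]),np.hypot(d[0],d[2])
def stat(*a):
    print(*a,"t %.2f"%arm.current_t(),"lev %.3f r %.4f"%lever(),"F",np.round(arm.current_force(),1),"M",np.round(arm.current_torque(),2),"w %.4f"%arm.current_width(),"g %.1f"%arm.current_grasp_force(),flush=True)
E
python3 - <<'E'
from h import *
stat("pre")
p,R=pose(G0,YAW,0,TL,1)
arm.move_l(p,R,feed=.06); arm.sleep(.2); print(p-arm.current_ee_pos()); stat("at")
arm.grip(.015); stat("closed")
arm.sleep(.2);stat("settled")
E
```

```text
pre t 4.63 lev -0.543 r 0.1932 F [-0.  -0.6  1.2] M [-0.12 -0.33 -0.01] w 0.0915 g 0.0
[-1.11060898e-04  2.65252358e-05 -3.11947839e-05]
at t 6.63 lev -0.001 r 0.1799 F [-0.4 -0.4 -0.4] M [-0.13 -0.41  0.01] w 0.0912 g 0.0
closed t 7.67 lev -0.000 r 0.1802 F [-1.6  0.5  2.5] M [-0.3   0.19 -0.38] w 0.0233 g 30.0
settled t 7.88 lev -0.000 r 0.1802 F [-2.9  0.5  2.1] M [-0.3   0.37 -0.34] w 0.0234 g 30.0
```

Run:
```python
from h import *
for th in list(np.arange(.1,.91,.1))+[.95,1.0,1.03]:
    arm.move_l(*pose(G0,YAW,th,TL,1),feed=.06); stat("%.2f"%th)
    if np.linalg.norm(arm.current_force())>45: break
```

```text
0.10 t 8.33 lev 0.097 r 0.1802 F [-0.9  3.5  4.9] M [ 0.14  0.47 -0.75] w 0.0234 g 30.0
0.20 t 8.79 lev 0.198 r 0.1801 F [-1.5  5.8  5.4] M [ 0.46  0.51 -1.04] w 0.0234 g 30.1
0.30 t 9.25 lev 0.299 r 0.1801 F [-1.4  7.4  5.2] M [ 0.65  0.55 -1.1 ] w 0.0236 g 30.1
0.40 t 9.71 lev 0.398 r 0.1801 F [-1.4  8.4  7.6] M [ 0.89  0.71 -1.11] w 0.0234 g 30.1
0.50 t 10.17 lev 0.499 r 0.1801 F [-1.4  8.8  7.1] M [ 1.09  0.67 -0.99] w 0.0234 g 30.1
0.60 t 10.62 lev 0.600 r 0.1800 F [-0.9  8.   7.3] M [ 1.22  0.59 -0.96] w 0.0239 g 30.1
0.70 t 11.08 lev 0.700 r 0.1800 F [-0.7  8.8  7.3] M [ 1.29  0.59 -0.81] w 0.0236 g 30.1
0.80 t 11.54 lev 0.801 r 0.1800 F [-2.   9.7  8.1] M [ 1.41  0.51 -0.68] w 0.0236 g 30.1
0.90 t 12.00 lev 0.902 r 0.1800 F [-1.3 10.4  8.2] M [ 1.31  0.46 -0.56] w 0.0234 g 30.1
0.95 t 12.30 lev 0.952 r 0.1800 F [-1.7 10.2  9. ] M [ 1.31  0.41 -0.44] w 0.0235 g 30.1
1.00 t 12.60 lev 1.003 r 0.1800 F [-2.3  8.9  9.3] M [ 1.14  0.3  -0.35] w 0.0238 g 30.1
1.03 t 12.85 lev 1.033 r 0.1799 F [-2.5  6.9  9.2] M [ 1.04  0.3  -0.38] w 0.0240 g 30.1
```

Run:
```python
from h import *
import cv2
for th in np.arange(1.04,1.091,.01):
    arm.move_l(*pose(G0,YAW,th,TL,1),feed=.03); arm.sleep(.05); stat("%.3f"%th)
    if arm.current_force()[2]>15: break
s=arm.snapshot("side")[:,:,::-1]
cv2.imwrite("pics/s2.png",cv2.resize(s[250:400,260:420],None,fx=4,fy=4,interpolation=cv2.INTER_CUBIC))
```

```text
1.040 t 13.15 lev 1.042 r 0.1799 F [-3.7  7.1  8.8] M [ 1.    0.43 -0.34] w 0.0235 g 30.1
1.050 t 13.45 lev 1.052 r 0.1800 F [-2.5  7.4  9.5] M [ 0.92  0.44 -0.34] w 0.0237 g 30.1
1.060 t 13.75 lev 1.062 r 0.1799 F [-2.5  6.4 10.5] M [ 0.83  0.49 -0.36] w 0.0234 g 30.1
1.070 t 14.05 lev 1.072 r 0.1799 F [-2.8  6.7  8.8] M [ 0.84  0.45 -0.37] w 0.0235 g 30.1
1.080 t 14.35 lev 1.082 r 0.1799 F [-4.4  6.1 14.1] M [ 0.76  0.52 -0.41] w 0.0235 g 30.1
1.090 t 14.65 lev 1.090 r 0.1801 F [-10.1   5.5  26.2] M [ 0.68  0.78 -0.4 ] w 0.0233 g 30.0
```

View pics/s2.png

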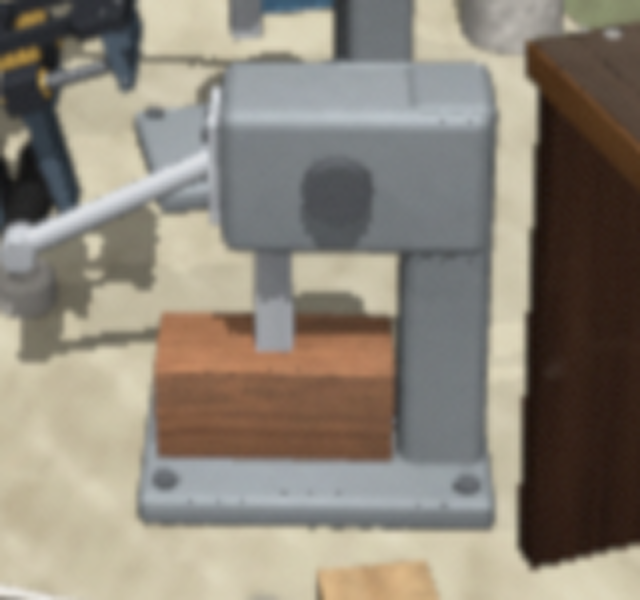

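The force rose sharply at 1.08, so the lever is on its stop. The crop shows the ram down on the block's top face at about (275,350) with no pin visible. Now I'll ease it back slowly.

Run:
```python
from h import *
for th in list(np.arange(1.0,.05,-.1))+[.05,.02,0]:
    arm.move_l(*pose(G0,YAW,th,TL,1),feed=.045); stat("%.2f"%th)
arm.sleep(.3); stat("rest")
```

```text
1.00 t 15.22 lev 1.001 r 0.1801 F [-3.3  6.8  7.3] M [ 1.08  0.43 -0.3 ] w 0.0236 g 30.0
0.90 t 15.78 lev 0.901 r 0.1801 F [-3.1  7.3  7.1] M [ 1.38  0.4  -0.37] w 0.0231 g 30.0
0.80 t 16.33 lev 0.801 r 0.1801 F [-2.3  7.3  7.7] M [ 1.4   0.43 -0.51] w 0.0232 g 30.0
0.70 t 16.89 lev 0.701 r 0.1801 F [-3.4  8.9  6.9] M [ 1.33  0.55 -0.65] w 0.0238 g 30.0
0.60 t 17.45 lev 0.600 r 0.1802 F [-3.6  7.2  6.5] M [ 1.29  0.5  -0.8 ] w 0.0234 g 30.0
0.50 t 18.01 lev 0.500 r 0.1802 F [-3.3  8.2  6.7] M [ 1.12  0.61 -0.96] w 0.0238 g 30.0
0.40 t 18.57 lev 0.400 r 0.1802 F [-3.4  6.   7.5] M [ 0.98  0.68 -0.94] w 0.0235 g 30.0
0.30 t 19.12 lev 0.299 r 0.1802 F [-4.2  6.8  7.1] M [ 0.89  0.72 -0.97] w 0.0231 g 30.0
0.20 t 19.68 lev 0.199 r 0.1803 F [-3.9  5.5  7.7] M [ 0.65  0.8  -0.94] w 0.0237 g 30.0
0.10 t 20.24 lev 0.099 r 0.1803 F [-2.9  3.6  7.9] M [ 0.43  0.9  -0.83] w 0.0231 g 29.9
0.05 t 20.60 lev 0.049 r 0.1803 F [-4.1  2.   7.9] M [ 0.23  0.97 -0.72] w 0.0235 g 29.9
0.02 t 20.88 lev 0.018 r 0.1803 F [-3.5  1.7  8.3] M [ 0.15  1.1  -0.54] w 0.0233 g 29.9
0.00 t 21.12 lev 0.002 r 0.1803 F [-9.   1.6  1.6] M [-0.1   0.62 -0.45] w 0.0232 g 30.0
rest t 21.43 lev 0.002 r 0.1803 F [-9.2  1.7  0.7] M [-0.09  0.49 -0.5 ] w 0.0233 g 30.0
```

Lift force fell to about zero at 0, so the lever is on its rest stop. I'll release and back out along the tool axis.

Run:
```python
from h import *
import cv2
arm.grip(.09); arm.sleep(.2); stat("open")
arm.move_l(*pose(G0,YAW,0,TL,1,.11),feed=.06); arm.sleep(.3); stat("out")
s=arm.snapshot("side")[:,:,::-1]
cv2.imwrite("pics/s3.png",cv2.resize(s[160:390,240:400],None,fx=2.6,fy=2.6,interpolation=cv2.INTER_CUBIC))
```

```text
open t 22.72 lev -0.000 r 0.1800 F [-0.8 -0.3 -0.2] M [-0.17 -0.29  0.01] w 0.0901 g 0.0
out t 25.00 lev -0.592 r 0.1940 F [ 0.4  0.  -0.4] M [-0.16 -0.38 -0.03] w 0.0901 g 0.0
```

View pics/s3.png

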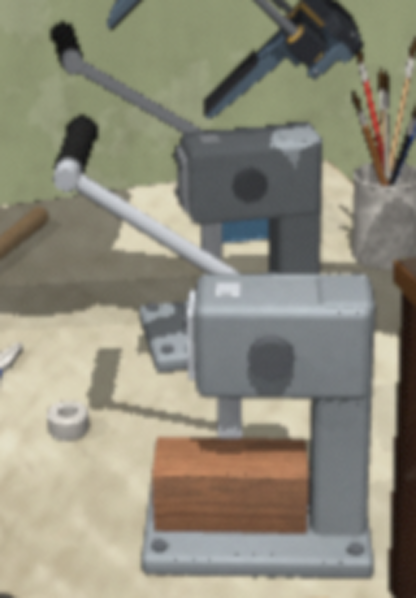

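The picture shows the lever back at rest, with its grip at about (78,145). The ram is up, the block's top has no pin standing out, and both the gripper and the spare press are clear. I'll hand it in.

```bash
python3 -c "
from rig import arm
print(arm.sign_off())"
```

```text
the job is handed in; nothing more can be done
None
```

The job is handed in at about 25 s: the lever was pulled to its stop and no pin shows above the block, then it was eased back to rest over about 6.5 s and released, with the other press untouched.

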